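Give three storage jars their own lids back

ROBOT

A 6-joint arm with a two-finger parallel gripper is mounted at the origin on a cart in front of the work surface, level with it; the furniture and walls round the work are solid. World frame = base frame: x ahead of the robot, y to its left, z up, the work surface at z = 0. Lengths are in m, angles in rad, forces in N, time in s.
With the tool pointing down it reaches from about 0.4 to 0.825 m from the base axis. Payload 7 kg.
Tool frame: the origin (TCP) lies midway between the tips of the shut fingers; the grasp point (between the pads) lies 19 mm behind it (manip.hold_point_z is the distance from the TCP to the grasp point, in m); z points along the fingers, y is the line along which they close (so a half turn about z gives the same grasp; the last joint's range is limited). The gripper opens to 88 mm and grips with 3 to 60 N. Pads are 19 mm wide; open, the fingers measure 130 mm over their backs; the gripper's body (78 mm by 193 mm) begins 47 mm behind the grasp point.
Start: joints at [1.41, 0.359, 0.012, 0, -1.224, -0.288], TCP at [0.293, 0.608, 0.227] pointing down, gripper open.
Joint ranges: [-3.07, 3.07], [-1.43, 2.12], [-1.02, 1.25], [-3.03, 1.67], [-3.05, -0], [-3.03, 3.03]. Speed limits (rad/s): [2.39, 2.39, 3.01, 3.14, 3.14, 3.14].

INTERFACE

Orientations are given as a unit quaternion [w, x, y, z].
In Python, from workcell import manip, read_camera, camera_params gives the robot as it stands.
- The arm moves only by the tool move_arm, never from a script. Its arguments are lists of equal length, an entry for each row: "travel": the shift along the tool's x, y, z in cm, a list of three; "dr": the turn, a rotation vector about the tool's x, y, z in degrees, a list of three. A call has 1 to 12 rows; each row shifts and turns the commanded pose from where the row before left it, along the tool's axes as they then stand; what a row does not reach is not made up. A row lasts 1/12 s, in which the tool goes at most 41.7 mm and 7.16 degrees, less where a joint would pass 70% of its speed; a pose out of reach is approached as far as the arm can. A call with a gripper value outside its range is refused whole. "fingers" is the opening, from -1 (shut) to 1 (fully open), so that 0 is half open, set as the call begins (left out, the last holds). The fingers move at their own pace and stop on an object; the grip force is fixed at half the most. Time passes only in rows, so rows that do not move let the fingers close. It gives the time, the measured TCP pose, the force, the opening and the grip force at its end, in the units of the state.
- manip.observe(): the state, without advancing time (a new reading comes with each control period).
- read_camera(name): name is "scene" or "top" or "wrist"; returns the picture (420x560x3 uint8, red, green, blue); there is no depth.
- camera_params(name): a dict with "K" (3x3 intrinsics, pixels), "k1" (the pictures are not rectified: a ray, as slopes to the right and down, at radius r is drawn at 1 + k1 r^2 times it, then the intrinsics apply), "extrinsics" (4x4, takes a point from camera to world coordinates). Camera axes: x right, y down, z forward; pixel columns grow to the right and rows downward; lengths in m; the calibration is good to about 2 mm. A picture is of the moment at which its call begins: read the wrist's pose just before it. camera_params takes no time and is no camera call; for the wrist camera it gives the pose at the moment of the call.
- manip.close_job(): hands the job in; it is judged then, once.
The state is a dict: "clock": time; "qpos": joint angles; "qvel": joint speeds; "joint_efforts": joint torques, N m; "ee_pos": TCP position; "tcp_rot": TCP orientation; "contact_force": force on the tool from outside, world axes, zero at the start; "moment": the same for the moment, N m; "gripper_width": finger opening in m; "grasp_force": force on a finger pad.
Only numpy, scipy, OpenCV 4.12 (cv2) and the standard library are available. Lean on these libraries where they do the work, as an engineer would, in place of code of your own. Each camera call takes 0.05 s, during which the arm holds its last target. There are 200 camera calls.

TASK

The lids of the three storage jars on the worktop have been mixed up, each sits on a wrong jar. Put every lid back on its own jar, centred and lying flat: the lid with the round turned knob on the taller, wider glass jar, the thin metal lid with the wire loop on the squat glass jar, and the wooden lid with the bar handle on the steel canister. The round cork mat is free for setting a lid down on the way; leave the jars standing where they are, and do not disturb the garlic, the lemon or the tumbler.

Things in the scene. Friction and masses are not known exactly. Their poses are not given: they have to be found in the camera images.
- jar_large: Larger clear glass jar with sugar, round, 108 mm across, 94 mm high, loose, 0.6 kg. Origin: centre of its underside on the worktop; z is up. At the start the wooden lid lies on it. Its own lid is lid_knob.
- jar_squat: Smaller, lower glass jar, round, 100 mm across, 72 mm high, loose. Origin: centre of its underside; z is up. At the start the knob lid lies on it. Its own lid is lid_loop.
- canister: Straight-sided round stainless steel canister with two beads round it, 108 mm across, 84 mm high, flat shoulder round its mouth, loose, 0.45 kg. Origin: centre of its underside; z is up. At the start the loop lid lies on it. Its own lid is lid_wood.
- cork_mat: Round plain cork mat (pot mat), 124 mm across, 9 mm thick, fixed flat on the worktop and empty: a free spot where a lid can be set down. Origin: centre of its underside. The three jars and the mat stand in four neighbouring spots, about 165 mm from centre to centre, and who stands where changes with every start.
- lid_knob_grip (a point): Spun aluminium lid, 115 mm across, with a round turned knob in the middle; about 0.11 kg. The point is the middle of the knob, on the lid's axis; z is up. The knob is 38 mm across and reaches from 12 mm below the point to 12 mm above it; the lid's domed top lies 10 to 12 mm below the point, and the underside of the brim, on which the lid rests, 41 mm below it (a low plug under the lid offers no resistance). Seated on its jar the point is 135 mm above the worktop.
- lid_loop_grip (a point): Flat pressed aluminium lid, 96 mm across, 10 mm thick, with an upright wire loop in the middle; about 0.06 kg. The point is the middle of the loop, on the lid's axis; z is up. The loop measures 20 mm along the point's x and 26 mm along its y, and reaches from 8.5 mm below the point (the lid's top) to 8.5 mm above it; the lid's flat underside lies 18.5 mm below the point. Seated on its jar the point is 90.5 mm above the worktop.
- lid_wood_grip (a point): Round wooden disc lid, 106 mm across, 12 mm thick, with a wooden bar handle across the middle; about 0.12 kg. The point is on the lid's axis, 10 mm above the disc's top; z is up. The bar is 64 mm long along the point's y, 14 mm thick along its x, and its top lies 10 mm above the point (its underside, on two steel posts, 4 mm below the point); the lid's flat underside lies 22 mm below the point. Seated on the canister the point is 106 mm above the worktop.
- glass_mid (a point): Bystander: clear drinking glass (tumbler), 76 mm across, 86 mm high, behind the jars; the point is its middle. Leave it alone.
- garlic_bulb_mid (a point): Bystander: garlic bulb, about 60 mm, behind the jars; the point is its middle. Leave it alone.
- lemon_fruit_mid (a point): Bystander: lemon, 78 mm long, 55 mm thick, behind the jars at the right; the point is its middle. Leave it alone.

How it is judged:
At the end, for the whole second after the job is handed in: Each lid lies at rest on its own jar: lid_knob on jar_large, lid_loop on jar_squat, lid_wood on canister; lid axis within 12 mm of the jar's axis, height within 6 mm of seated, lids and jars level within 0.08 rad (horizontal distance between lid_knob_grip and jar_large below 0.012 m and z of lid_knob_grip in the frame of jar_large between 0.129 and 0.141 m and angle between each of lid_knob_grip, jar_large, lid_loop_grip, jar_squat, lid_wood_grip, canister's own z axis and vertical below 0.08 rad and horizontal distance between lid_loop_grip and jar_squat below 0.012 m and z of lid_loop_grip in the frame of jar_squat between 0.0845 and 0.0965 m and horizontal distance between lid_wood_grip and canister below 0.012 m and z of lid_wood_grip in the frame of canister between 0.1 and 0.112 m and linear speed of each of lid_knob, lid_loop, lid_wood below 0.01 m/s); the robot touches nothing.
It fails at once if a jar was shifted more than 30 mm from where it stood (distance of any of jar_large, jar_squat, canister from where it was at the start of the episode above 0.03 m).
It fails at once if the garlic, lemon or tumbler was moved more than 30 mm (distance of any of glass_mid, garlic_bulb_mid, lemon_fruit_mid from where it was at the start of the episode above 0.03 m).
It also fails if it takes over 104 s, if anything falls off the work surface, if the arm or the gripper's body presses on something with over 40 N, if the wrist force passes 120 N, or if a joint passes its speed limit or range.

## Working session

There is one attempt and no reset: what is moved stays moved. The work goes in short steps, Python scripts to look and compute and a tool call to move; the robot and the scene stay as the last step left them, time stands still between calls to the robot, and variables do not carry over. Pictures are saved under pics/ and viewed, at most 14 in all, crops included, and the job is handed in when it is done.

Besides the shell and the picture viewer there is one more tool, called after "Emit:" as a command line: name --argument value ..., lists and objects as JSON in quotes. move_arm: Moves the arm, as the interface text tells. Its arguments: {"type":"object","properties":{"travel":{"type":"array","items":{"type":"array","items":{"type":"number"}}},"dr":{"type":"array","items":{"type":"array","items":{"type":"number"}}},"fingers":{"type":"number"}},"required":["travel","dr"]}

```bash
mkdir -p pics; ls
python3 - <<'E'
from workcell import manip, read_camera, camera_params
import cv2,numpy as np
for n in("scene","top"):
    im=read_camera(n); cv2.imwrite(f"pics/{n}0.png",im[:,:,::-1]); p=camera_params(n); print(n,np.round(p["K"],1).tolist(),p["k1"],np.round(p["extrinsics"],3).tolist())
s=manip.observe(); print(s); print(manip.hold_point_z)
E
```

```text
pics
scene [[467.1, 0.0, 279.8], [0.0, 467.1, 208.1], [0.0, 0.0, 1.0]] 0.0026325067217668925 [[0.47, -0.671, 0.574, -0.131], [-0.882, -0.371, 0.29, -0.439], [0.018, -0.643, -0.766, 0.934], [0.0, 0.0, 0.0, 1.0]]
top [[401.4, 0.0, 276.1], [0.0, 401.4, 212.8], [0.0, 0.0, 1.0]] 0.012739858388320643 [[-0.019, -0.994, 0.104, 0.39], [-1.0, 0.018, -0.012, -0.117], [0.01, -0.105, -0.994, 0.984], [0.0, 0.0, 0.0, 1.0]]
{'clock': 0.1, 'qpos': array([ 1.41005545e+00,  3.59337649e-01,  1.11566858e-02, -3.00073220e-04,
       -1.22412077e+00, -2.88127318e-01]), 'qvel': array([ 0.00154583, -0.00047775,  0.00190874, -0.00015934, -0.00137938,
       -0.00048926]), 'joint_efforts': array([-1.35461280e-03, -5.84165025e+01,  2.93752956e+01,  7.01539725e+00,
        1.01999397e-02, -5.23724441e-05]), 'ee_pos': array([0.29273393, 0.60773043, 0.22570614]), 'tcp_rot': array([ 7.60158442e-04,  9.74908552e-01, -2.22604423e-01, -9.28762562e-05]), 'contact_force': array([-0.12325527,  0.2620095 , -0.33514206]), 'moment': array([-0.02429636,  0.04165949, -0.03374367]), 'grasp_force': 0.0, 'gripper_width': 0.08759754807792124}
0.0188
```

View pics/top0.png

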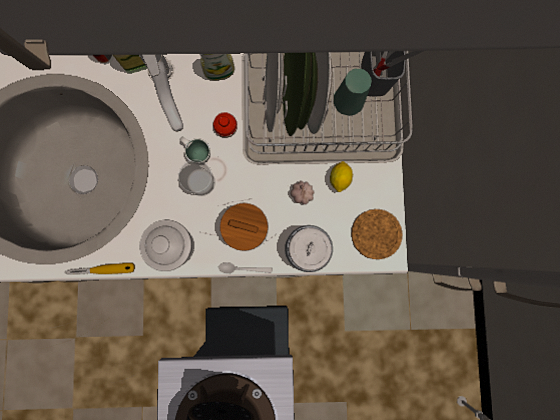

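View pics/scene0.png

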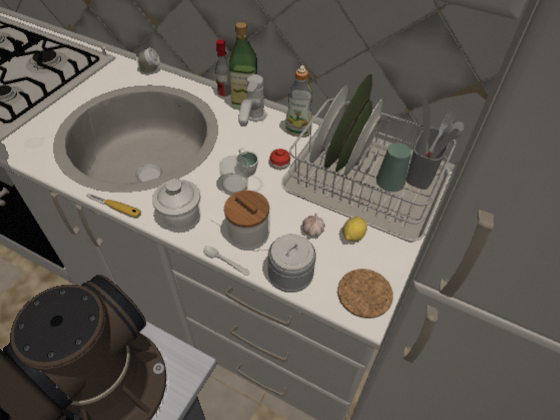

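Top view, left to right: the squat jar with the knob lid at (166,245), the large jar with the wood lid at (243,227), the canister with the loop lid at (309,248), and the mat at (377,233). A tall cabinet stands right of the mat. The scene view agrees with this. The order will be wood to mat, knob to large, loop to squat, wood to canister.

```bash
cat > h.py <<'E'
from workcell import manip, read_camera, camera_params
import cv2,numpy as np
from scipy.spatial.transform import Rotation as R
def rays(p,uv):
    K,k=np.array(p["K"]),p["k1"]
    D=np.array([k,0,0,0,0.])
    n=cv2.undistortPoints(np.float64(uv).reshape(-1,1,2),K,D)[:,0]
    E=np.array(p["extrinsics"]); return E[:3,3],np.c_[n,np.ones(len(n))]@E[:3,:3].T
def plane(p,uv,z):
    o,d=rays(p,uv); return o+d*((z-o[2])/d[:,2])[:,None]
def circ(P):
    A=np.c_[2*P[:,:2],np.ones(len(P))]; c=np.linalg.lstsq(A,(P[:,:2]**2).sum(1),rcond=None)[0]
    return c[:2],np.sqrt(c[2]+c[0]**2+c[1]**2)
def tool(dw):  # world shift (m) -> tool shift in cm
    q=manip.observe()["tcp_rot"]; return R.from_quat(q[[1,2,3,0]]).inv().apply(dw)*100
def yaw():  # world angle (deg) of tool y axis
    q=manip.observe()["tcp_rot"]; v=R.from_quat(q[[1,2,3,0]]).apply([0,1,0]); return np.degrees(np.arctan2(v[1],v[0]))
E
python3 - <<'E'
from h import *
p=camera_params("top"); im=read_camera("top")[:,:,::-1].copy()
hsv=cv2.cvtColor(im,cv2.COLOR_BGR2HSV)
m=cv2.inRange(hsv,(3,90,40),(20,255,255))
for x0,z,n in((200,.106,"wood"),(340,.009,"mat")):
    w=np.zeros_like(m); w[190:262,x0:x0+72]=m[190:262,x0:x0+72]; w=cv2.morphologyEx(w,cv2.MORPH_CLOSE,np.ones((5,5)))
    c=max(cv2.findContours(w,0,1)[0],key=cv2.contourArea); c=cv2.convexHull(c)[:,0]
    print(n,circ(plane(p,c,z)),circ(c.astype(float)))
cv2.imwrite("pics/z1.png",cv2.resize(im[185:285,130:290],(800,500),interpolation=3))
cv2.imwrite("pics/z2.png",cv2.resize(im[185:285,265,][None] if 0 else im[185:285,265:425],(800,500),interpolation=3))
E
```

```text
wood (array([ 0.45413986, -0.05546821]), np.float64(0.05209462919916643)) (array([243.33341364, 226.34627505]), np.float64(23.757485492592615))
mat (array([ 0.4371843 , -0.37186077]), np.float64(0.06124679345682226)) (array([376.28804024, 233.79347575]), np.float64(25.14463942703775))
```

View pics/z1.png

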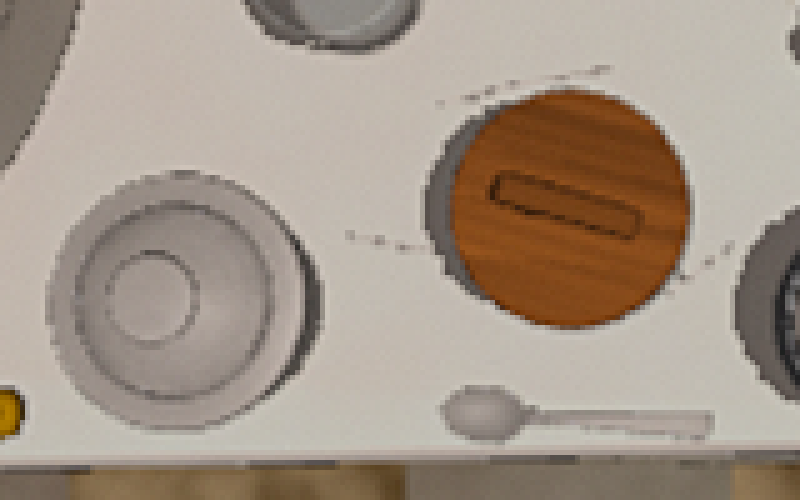

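View pics/z2.png

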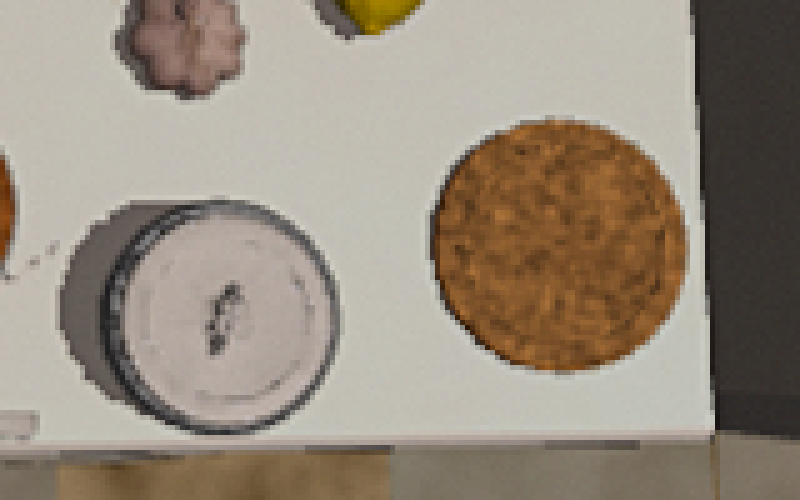

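```bash
cat >> h.py <<'E'
def plan(pos,yd):  # level turn about tool z (deg) to nearest equivalent, then shift in the turned tool frame (cm)
    s=manip.observe(); q=s["tcp_rot"]; r=R.from_quat(q[[1,2,3,0]]); y0=yaw()
    rt=[R.from_euler('z',y,degrees=True)*R.from_quat([1,0,0,0])*R.from_euler('z',180,degrees=True) for y in(yd+0,yd+180)]
    out=[]
    for a in (yd,yd+180):
        Y=np.array([np.cos(np.radians(a)),np.sin(np.radians(a)),0]);Z=np.array([0,0,-1.]);X=np.cross(Y,Z)
        T=R.from_matrix(np.c_[X,Y,Z]); dv=np.degrees((r.inv()*T).as_rotvec())
        out.append((np.round(dv,2),np.round(T.inv().apply(np.array(pos)-s["ee_pos"])*100,2)))
    print("now",np.round(s["ee_pos"],4),"yaw",round(y0,1),"q6",round(s["qpos"][5],2),"t",round(s["clock"],2),"w",round(s["gripper_width"],4))
    for o in out: print("  turn",o[0].tolist(),"shift",o[1].tolist())
E
python3 - <<'E'
from h import *
p=camera_params("top")
f=lambda x,y,x0:[x0+(x+.5)/5-.5,185+(y+.5)/5-.5]
print("bar",plane(p,[f(567,205,130)],.116)); print("knob",plane(p,[f(152,298,130)],.125),"brim",plane(p,[f(180,301,130)],.075))
print("loop",plane(p,[f(223,318,265)],.111),"disc",plane(p,[f(229,318,265)],.094))
b=plane(p,[f(493,187,130),f(640,223,130)],.116); d=b[1]-b[0]; print("len",np.hypot(*d[:2]),np.degrees(np.arctan2(d[1],d[0])))
plan([.454,-.056,.200],-14)
E
```

```text
bar [[ 0.4547238  -0.05542018  0.116     ]]
knob [[0.41767876 0.12067182 0.125     ]] brim [[0.41769384 0.121956   0.075     ]]
loop [[ 0.40331865 -0.19804469  0.111     ]] disc [[ 0.40352663 -0.20227269  0.094     ]]
len 0.0656485069131971 -104.83419669922363
now [0.2927 0.6078 0.2258] yaw -115.7 q6 -0.29 t 0.15 w 0.0874
  turn [0.06, 0.06, -101.72] shift [-60.51, 31.71, 2.58]
  turn [0.06, -0.05, 78.28] shift [60.51, -31.71, 2.58]
```

Emit:
move_arm --travel '[[0, 0, 0], [0, 0, 0], [0, 0, 0], [0, 0, 0], [0, 0, 0], [0, 0, 0], [0, 0, 0], [0, 0, 0], [0, 0, 0], [0, 0, 0], [0, 0, 0], [0, 0, 0]]' --dr '[[0, 0, 7], [0, 0, 7], [0, 0, 7], [0, 0, 7], [0, 0, 7], [0, 0, 7], [0, 0, 7], [0, 0, 7], [0, 0, 7], [0, 0, 7], [0, 0, 7], [0, 0, 1.7]]' --fingers 1

```text
clock: 1.15
ee_pos: [0.2928, 0.6079, 0.2261]
tcp_rot: [-0.0, -0.61, 0.792, -0.0]
contact_force: [-0.2, -0.9, 0.1]
gripper_width: 0.0877
grasp_force: 0.0
```

Emit:
move_arm --travel '[[3.5, -1.83, 0.1], [3.5, -1.83, 0.1], [3.5, -1.83, 0.1], [3.5, -1.83, 0.1], [3.5, -1.83, 0.1], [3.5, -1.83, 0.1], [3.5, -1.83, 0.1], [3.5, -1.83, 0.1], [3.5, -1.83, 0.1], [3.5, -1.83, 0.1], [3.5, -1.83, 0.1], [3.5, -1.83, 0.1]]' --dr '[[0, 0, 0], [0, 0, 0], [0, 0, 0], [0, 0, 0], [0, 0, 0], [0, 0, 0], [0, 0, 0], [0, 0, 0], [0, 0, 0], [0, 0, 0], [0, 0, 0], [0, 0, 0]]'

```text
clock: 2.15
ee_pos: [0.4008, 0.1448, 0.2147]
tcp_rot: [0.0, -0.613, 0.79, 0.0]
contact_force: [2.1, -0.2, 0.0]
gripper_width: 0.0874
grasp_force: 0.0
```

Run:
```python
from h import *
plan([.4547,-.0555,.200],-15)
```

```text
now [0.4008 0.1448 0.2147] yaw 165.6 q6 -1.06 t 2.15 w 0.0874
  turn [-0.05, -0.02, -179.38] shift [-17.95, 10.39, 1.47]
  turn [-0.02, 0.03, 0.62] shift [17.95, -10.39, 1.47]
```

Emit:
move_arm --travel '[[0, 0, 0], [3.6, -2.08, 0.3], [3.6, -2.08, 0.3], [3.6, -2.08, 0.3], [3.6, -2.08, 0.3], [3.55, -2.07, 0.3], [0, 0, 0], [0, 0, 0]]' --dr '[[0, 0, 0.6], [0, 0, 0], [0, 0, 0], [0, 0, 0], [0, 0, 0], [0, 0, 0], [0, 0, 0], [0, 0, 0]]'

```text
clock: 2.82
ee_pos: [0.4545, -0.0559, 0.1989]
tcp_rot: [-0.001, -0.606, 0.795, 0.0]
contact_force: [-0.8, -0.6, -0.1]
gripper_width: 0.0879
grasp_force: 0.0
```

Run:
```python
from h import *
p=camera_params("wrist"); im=read_camera("wrist"); cv2.imwrite("pics/w1.png",im[:,:,::-1])
np.save("w1.npy",[p],allow_pickle=True)
plan([.4547,-.0555,.113],-15)
```

```text
now [ 0.4546 -0.0546  0.1992] yaw 164.8 q6 -0.58 t 2.87 w 0.0878
  turn [-0.03, -0.07, 179.8] shift [-0.09, 0.04, 8.62]
  turn [0.04, -0.02, -0.2] shift [0.09, -0.04, 8.62]
```

View pics/w1.png

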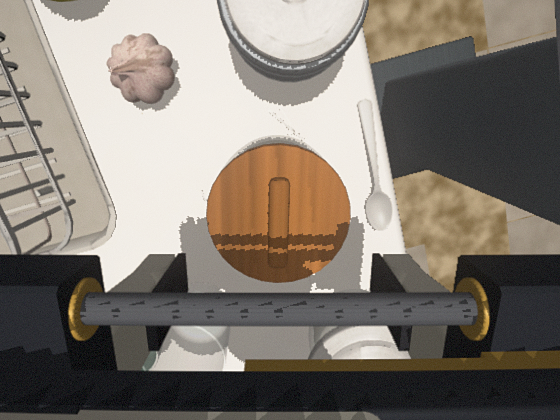

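Wrist view: the bar is upright at column 279 and square to the closing line; the disc is centred near (279,213). Descend and grip.

Emit:
move_arm --travel '[[0, 0, 3], [0, 0, 3], [0, 0, 2], [0, 0, 0.7], [0, 0, 0.3], [0, 0, 0], [0, 0, 0]]' --dr '[[0, 0, 0], [0, 0, 0], [0, 0, 0], [0, 0, 0], [0, 0, 0], [0, 0, 0], [0, 0, 0]]'

```text
clock: 3.45
ee_pos: [0.4558, -0.0527, 0.1107]
tcp_rot: [0.001, -0.609, 0.793, -0.0]
contact_force: [-0.1, -0.6, 0.0]
gripper_width: 0.0872
grasp_force: 0.0
```

Emit:
move_arm --travel '[[0, 0, 0], [0, 0, 0], [0, 0, 0], [0, 0, 0], [0, 0, 0], [0, 0, 0], [0, 0, 0], [0, 0, 0], [0, 0, 0], [0, 0, 0], [0, 0, 0], [0, 0, 0]]' --dr '[[0, 0, 0], [0, 0, 0], [0, 0, 0], [0, 0, 0], [0, 0, 0], [0, 0, 0], [0, 0, 0], [0, 0, 0], [0, 0, 0], [0, 0, 0], [0, 0, 0], [0, 0, 0]]' --fingers -1

```text
clock: 4.45
ee_pos: [0.4549, -0.0535, 0.1095]
tcp_rot: [-0.0, -0.609, 0.793, -0.0]
contact_force: [0.4, -0.2, -1.0]
gripper_width: 0.0136
grasp_force: 30.0
```

Emit:
move_arm --travel '[[0, 0, -0.5], [0, 0, -1], [0, 0, -2], [0, 0, -2.5], [0, 0, -2.5], [0, 0, -0.5], [0, 0, 0]]' --dr '[[0, 0, 0], [0, 0, 0], [0, 0, 0], [0, 0, 0], [0, 0, 0], [0, 0, 0], [0, 0, 0]]'

```text
clock: 5.03
ee_pos: [0.4559, -0.0533, 0.2016]
tcp_rot: [0.002, -0.609, 0.793, -0.001]
contact_force: [-0.6, -0.0, -2.4]
gripper_width: 0.0136
grasp_force: 29.9
```

Run:
```python
from h import *
plan([.437,-.366,.20],180)
im=read_camera("top"); cv2.imwrite("pics/t1.png",cv2.resize(im[170:290,130:290,::-1],(800,600),interpolation=3))
im=read_camera("scene"); cv2.imwrite("pics/s1.png",cv2.resize(im[140:340,140:440,::-1],(800,533),interpolation=3))
```

```text
now [ 0.4559 -0.0533  0.2016] yaw 165.0 q6 -0.58 t 5.03 w 0.0136
  turn [-0.21, 0.09, -15.01] shift [31.27, 1.89, 0.16]
  turn [0.13, 0.31, 164.99] shift [-31.27, -1.89, 0.16]
```

View pics/s1.png

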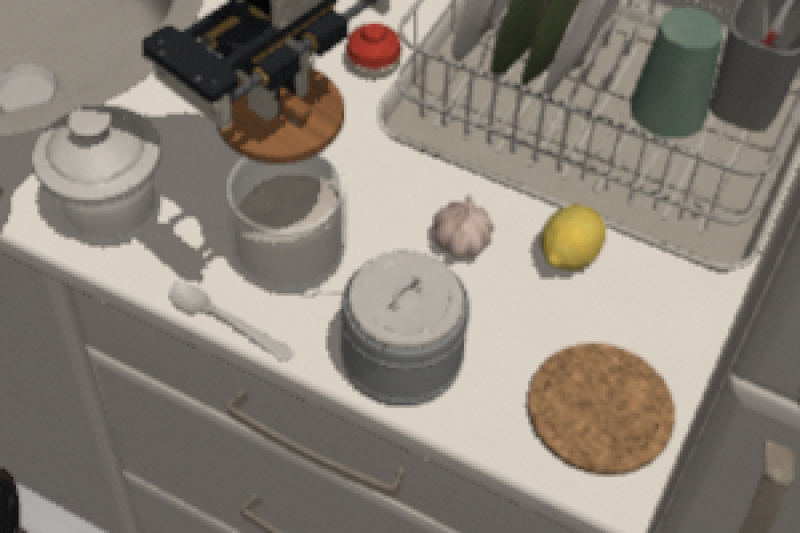

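The lid is held level and the large jar stands open. The other objects are unmoved. Carry the lid to the mat.

Emit:
move_arm --travel '[[0, 0, 0], [0, 0, 0], [0, 0, 0], [1.6, 0.1, 0], [3.2, 0.2, 0], [4, 0.24, 0], [4, 0.24, 0], [4, 0.24, 0], [4, 0.24, 0], [4, 0.24, 0], [4, 0.24, 0], [2.4, 0.14, 0]]' --dr '[[0, 0, -5], [0, 0, -5], [0, 0, -5], [0, 0, 0], [0, 0, 0], [0, 0, 0], [0, 0, 0], [0, 0, 0], [0, 0, 0], [0, 0, 0], [0, 0, 0], [0, 0, 0]]'

```text
clock: 6.13
ee_pos: [0.4345, -0.3684, 0.1974]
tcp_rot: [-0.001, -0.706, 0.708, 0.002]
contact_force: [0.4, 0.0, -1.2]
gripper_width: 0.0135
grasp_force: 29.9
```

Emit:
move_arm --travel '[[0, 0, 0], [0, 0, 0], [0, 0, 2], [0, 0, 3], [0, 0, 3], [0, 0, 3], [0, 0, 2], [0, 0, 1], [0, 0, 0.5], [0, 0, 0], [0, 0, 0]]' --dr '[[0, 0, 0], [0, 0, 0], [0, 0, 0], [0, 0, 0], [0, 0, 0], [0, 0, 0], [0, 0, 0], [0, 0, 0], [0, 0, 0], [0, 0, 0], [0, 0, 0]]'

```text
clock: 7.05
ee_pos: [0.4367, -0.3655, 0.0554]
tcp_rot: [-0.0, 0.707, -0.707, 0.0]
contact_force: [0.3, 0.0, -1.1]
gripper_width: 0.0136
grasp_force: 29.9
```

Run:
```python
from h import *
plan([.437,-.366,.0245],180)
```

```text
now [ 0.4367 -0.3655  0.0554] yaw -180.0 q6 0.35 t 7.05 w 0.0136
  turn [-0.05, -0.03, 0.04] shift [0.05, -0.03, 3.09]
  turn [0.05, -0.07, -179.96] shift [-0.05, 0.03, 3.09]
```

Emit:
move_arm --travel '[[0, 0, 1.2], [0, 0, 0.9], [0, 0, 0.5], [0, 0, 0.3], [0, 0, 0.15], [0, 0, 0], [0, 0, 0], [0, 0, 0]]' --dr '[[0, 0, 0], [0, 0, 0], [0, 0, 0], [0, 0, 0], [0, 0, 0], [0, 0, 0], [0, 0, 0], [0, 0, 0]]'

```text
clock: 7.72
ee_pos: [0.4363, -0.3657, 0.0246]
tcp_rot: [0.0, -0.707, 0.707, -0.0]
contact_force: [-0.7, 1.6, 2.6]
gripper_width: 0.0134
grasp_force: 29.9
```

Emit:
move_arm --travel '[[0, 0, 0], [0, 0, 0], [0, 0, 0], [0, 0, 0], [0, 0, 0], [0, 0, 0], [0, 0, 0], [0, 0, 0]]' --dr '[[0, 0, 0], [0, 0, 0], [0, 0, 0], [0, 0, 0], [0, 0, 0], [0, 0, 0], [0, 0, 0], [0, 0, 0]]' --fingers 1

```text
clock: 8.38
ee_pos: [0.436, -0.3655, 0.024]
tcp_rot: [-0.0, -0.707, 0.707, 0.0]
contact_force: [-0.8, 0.6, -0.3]
gripper_width: 0.0616
grasp_force: 0.0
```

Emit:
move_arm --travel '[[0, 0, -1], [0, 0, -3], [0, 0, -4], [0, 0, -4], [0, 0, -4], [0, 0, -2], [0, 0, 0]]' --dr '[[0, 0, 0], [0, 0, 0], [0, 0, 0], [0, 0, 0], [0, 0, 0], [0, 0, 0], [0, 0, 0]]'

```text
clock: 8.97
ee_pos: [0.4384, -0.3671, 0.2112]
tcp_rot: [-0.001, 0.707, -0.707, 0.005]
contact_force: [0.2, -1.0, 0.0]
gripper_width: 0.0873
grasp_force: 0.0
```

Run:
```python
from h import *
im=read_camera("top")[:,:,::-1]; cv2.imwrite("pics/t2.png",cv2.resize(im[170:290,130:290],(800,600),interpolation=3)); cv2.imwrite("pics/t2full.png",im)
plan([.4177,.1212,.20],180)
```

```text
now [ 0.4373 -0.3662  0.2082] yaw 180.0 q6 0.35 t 9.02 w 0.0871
  turn [-0.35, -0.16, -0.0] shift [-48.74, 1.96, 0.82]
  turn [-0.25, 0.55, 180.0] shift [48.74, -1.96, 0.82]
```

View pics/t2.png

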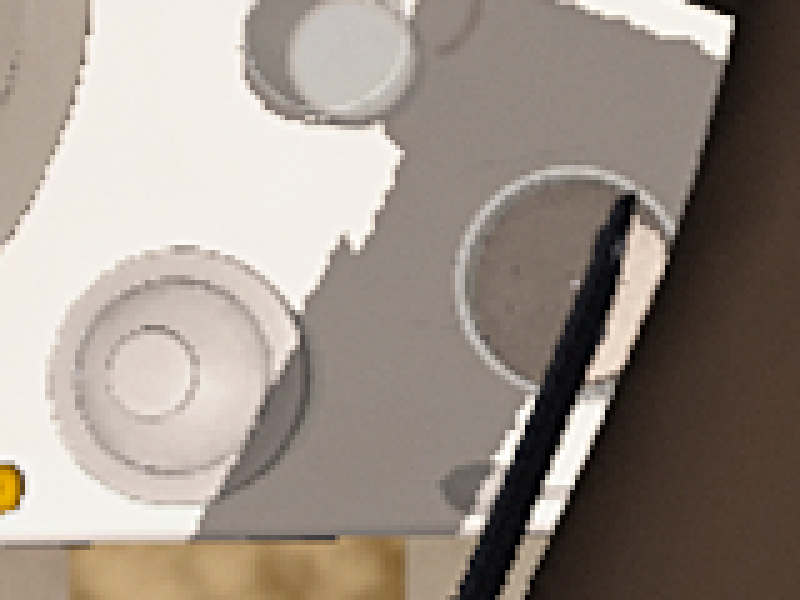

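Large jar rim visible, its circle roughly centred at (570,280) in the crop. The knob lid is unmoved. Go to the knob; any yaw serves.

Emit:
move_arm --travel '[[-3, 0.12, 0.05], [-4.1, 0.16, 0.07], [-4.1, 0.16, 0.07], [-4.1, 0.16, 0.07], [-4.1, 0.16, 0.07], [-4.1, 0.16, 0.07], [-4.1, 0.16, 0.07], [-4.1, 0.16, 0.07], [-4.1, 0.16, 0.07], [-4.1, 0.16, 0.07], [-4.1, 0.16, 0.07], [-4.1, 0.16, 0.07]]' --dr '[[0, 0, 0], [0, 0, 0], [0, 0, 0], [0, 0, 0], [0, 0, 0], [0, 0, 0], [0, 0, 0], [0, 0, 0], [0, 0, 0], [0, 0, 0], [0, 0, 0], [0, 0, 0]]'

```text
clock: 10.02
ee_pos: [0.416, 0.1171, 0.1957]
tcp_rot: [-0.0, -0.707, 0.707, 0.0]
contact_force: [1.7, 0.1, -0.8]
gripper_width: 0.0872
grasp_force: 0.0
```

Emit:
move_arm --travel '[[-0.6, 0, 0], [0, 0, 0], [0, 0, 0], [0, 0, 0]]' --dr '[[0, 0, 0], [0, 0, 0], [0, 0, 0], [0, 0, 0]]'

```text
clock: 10.35
ee_pos: [0.4168, 0.1206, 0.1955]
tcp_rot: [-0.001, -0.707, 0.707, 0.0]
contact_force: [0.8, -0.0, -0.4]
gripper_width: 0.0875
grasp_force: 0.0
```

Run:
```python
from h import *
p=camera_params("wrist"); im=read_camera("wrist"); cv2.imwrite("pics/w2.png",im[:,:,::-1])
np.save("w2.npy",[p],allow_pickle=True)
im=read_camera("top")[:,:,::-1]; cv2.imwrite("pics/t3.png",im)
plan([.4177,.1212,.106],180)
```

```text
now [0.4172 0.1203 0.1957] yaw 179.9 q6 -0.74 t 10.45 w 0.0874
  turn [0.02, -0.01, -0.11] shift [-0.09, -0.05, 8.97]
  turn [-0.02, -0.04, 179.89] shift [0.09, 0.05, 8.97]
```

View pics/w2.png

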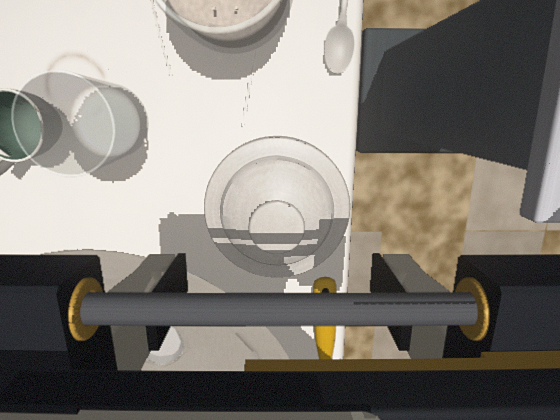

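Wrist view: knob circle near (277,228), the lid brim square beneath it. The tumbler lies well clear on the left. Check by ray.

Run:
```python
from h import *
p=np.load("w2.npy",allow_pickle=True)[0]
print(plane(p,[[277,228.5]],.125),plane(p,[[277,207]],.075))
p=np.load("w1.npy",allow_pickle=True)[0]; print(plane(p,[[279,213]],.106))
```

```text
[[0.41961915 0.12310783 0.125     ]] [[0.41979761 0.12196363 0.075     ]]
[[ 0.45541212 -0.05738434  0.106     ]]
```

Emit:
move_arm --travel '[[-0.1, 0, 3], [0, 0, 3], [0, 0, 2], [0, 0, 0.7], [0, 0, 0.3], [0, 0, 0], [0, 0, 0]]' --dr '[[0, 0, 0], [0, 0, 0], [0, 0, 0], [0, 0, 0], [0, 0, 0], [0, 0, 0], [0, 0, 0]]'

```text
clock: 11.03
ee_pos: [0.4181, 0.1227, 0.107]
tcp_rot: [0.001, -0.707, 0.707, -0.0]
contact_force: [0.1, 0.6, 1.0]
gripper_width: 0.088
grasp_force: 0.0
```

Emit:
move_arm --travel '[[0, 0, 0], [0, 0, 0], [0, 0, 0], [0, 0, 0], [0, 0, 0], [0, 0, 0], [0, 0, 0], [0, 0, 0], [0, 0, 0], [0, 0, 0]]' --dr '[[0, 0, 0], [0, 0, 0], [0, 0, 0], [0, 0, 0], [0, 0, 0], [0, 0, 0], [0, 0, 0], [0, 0, 0], [0, 0, 0], [0, 0, 0]]' --fingers -1

```text
clock: 11.87
ee_pos: [0.4173, 0.1225, 0.1059]
tcp_rot: [0.0, -0.707, 0.707, -0.0]
contact_force: [-0.1, -0.1, 0.5]
gripper_width: 0.0344
grasp_force: 30.0
```

Emit:
move_arm --travel '[[0, 0, -0.5], [0, 0, -1], [0, 0, -2], [0, 0, -2.5], [0, 0, -2.5], [0, 0, -1], [0, 0, -0.5], [0, 0, 0], [0, 0, 0]]' --dr '[[0, 0, 0], [0, 0, 0], [0, 0, 0], [0, 0, 0], [0, 0, 0], [0, 0, 0], [0, 0, 0], [0, 0, 0], [0, 0, 0]]'

```text
clock: 12.62
ee_pos: [0.4168, 0.1223, 0.2053]
tcp_rot: [-0.0, -0.707, 0.707, 0.0]
contact_force: [-0.2, 1.1, -1.1]
gripper_width: 0.0345
grasp_force: 30.0
```

Run:
```python
from h import *
plan([.4547,-.0555,.2],180)
a=read_camera("top")[180:270,200:290,::-1]; b=read_camera("wrist")[:,:,::-1]; np.save("w3.npy",[camera_params("wrist")],allow_pickle=True)
cv2.imwrite("pics/t4raw.png",a); cv2.imwrite("pics/w3raw.png",b)
a=cv2.resize(a,(405,405),interpolation=3); b=cv2.resize(b[:405,150:540],(390,405))
cv2.imwrite("pics/c4.png",np.hstack([a,b]))
```

```text
now [0.4168 0.1223 0.2053] yaw 180.0 q6 -0.74 t 12.62 w 0.0345
  turn [0.04, -0.01, -0.03] shift [17.78, -3.79, 0.53]
  turn [-0.01, -0.07, 179.97] shift [-17.78, 3.79, 0.53]
```

View pics/c4.png

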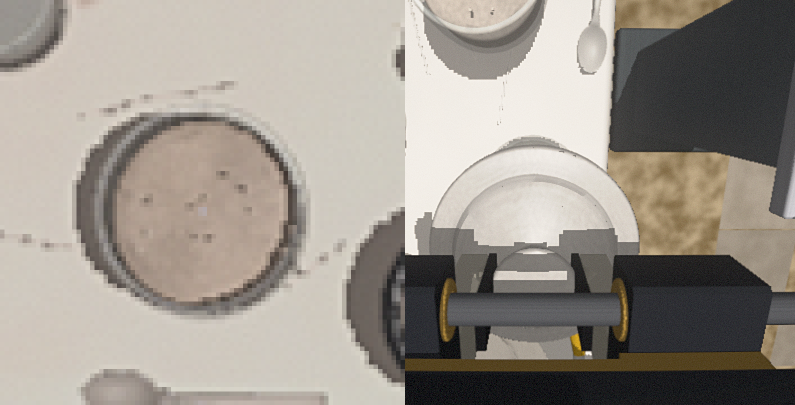

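The jar rim outline in the crop spans columns 96–306 and rows 105–314, so its centre is full-image pixel (244.4,226.3). The knob lid is held level and centred (brim columns 175–383).

Run:
```python
from h import *
p=camera_params("top")
j=plane(p,[[244.4,226.3]],.094)[0]; e=plane(p,[[221.2,226.3],[267.6,226.3]],.094); print(j,e[:,1])
plan([j[0],j[1],.205],180)
```

```text
[ 0.45474622 -0.05694343  0.094     ] [-0.00550949 -0.10845448]
now [0.4166 0.1221 0.2048] yaw 180.0 q6 -0.74 t 12.72 w 0.0346
  turn [0.1, -0.06, -0.02] shift [17.9, -3.81, -0.02]
  turn [-0.1, -0.16, 179.98] shift [-17.9, 3.81, -0.02]
```

Emit:
move_arm --travel '[[1.5, -0.3, 0], [3, -0.65, 0], [4, -0.86, 0], [4, -0.86, 0], [3.4, -0.74, 0], [2, -0.4, 0], [0, 0, 0], [0, 0, 2], [0, 0, 2], [0, 0, 1], [0, 0, 0], [0, 0, 0]]' --dr '[[0, 0, 0], [0, 0, 0], [0, 0, 0], [0, 0, 0], [0, 0, 0], [0, 0, 0], [0, 0, 0], [0, 0, 0], [0, 0, 0], [0, 0, 0], [0, 0, 0], [0, 0, 0]]'

```text
clock: 13.72
ee_pos: [0.4548, -0.0565, 0.1551]
tcp_rot: [0.001, 0.707, -0.707, -0.001]
contact_force: [0.0, 0.2, -1.0]
gripper_width: 0.0348
grasp_force: 30.0
```

Run:
```python
from h import *
plan([.4548,-.057,.128],180)
```

```text
now [ 0.4548 -0.0565  0.1551] yaw -180.0 q6 -0.31 t 13.72 w 0.0348
  turn [0.14, -0.05, 0.01] shift [0.05, -0.0, 2.71]
  turn [0.08, 0.22, -179.99] shift [-0.05, 0.0, 2.71]
```

Emit:
move_arm --travel '[[0, 0, 1], [0, 0, 0.8], [0, 0, 0.4], [0, 0, 0.3], [0, 0, 0.2], [0, 0, 0], [0, 0, 0], [0, 0, 0]]' --dr '[[0, 0, 0], [0, 0, 0], [0, 0, 0], [0, 0, 0], [0, 0, 0], [0, 0, 0], [0, 0, 0], [0, 0, 0]]'

```text
clock: 14.38
ee_pos: [0.4556, -0.0565, 0.1292]
tcp_rot: [0.0, -0.707, 0.707, -0.0]
contact_force: [0.0, -0.8, -1.6]
gripper_width: 0.0344
grasp_force: 30.0
```

Emit:
move_arm --travel '[[0, 0, 0.1], [0, 0, 0], [0, 0, 0.1], [0, 0, 0], [0, 0, 0], [0, 0, 0]]' --dr '[[0, 0, 0], [0, 0, 0], [0, 0, 0], [0, 0, 0], [0, 0, 0], [0, 0, 0]]'

```text
clock: 14.88
ee_pos: [0.4555, -0.0566, 0.1278]
tcp_rot: [-0.0, 0.707, -0.707, 0.0]
contact_force: [-4.2, 1.4, 8.2]
gripper_width: 0.0346
grasp_force: 30.0
```

Contact, so release and rise.

Emit:
move_arm --travel '[[0, 0, 0], [0, 0, 0], [0, 0, 0], [0, 0, 0], [0, 0, 0], [0, 0, 0], [0, 0, 0], [0, 0, 0]]' --dr '[[0, 0, 0], [0, 0, 0], [0, 0, 0], [0, 0, 0], [0, 0, 0], [0, 0, 0], [0, 0, 0], [0, 0, 0]]' --fingers 1

```text
clock: 15.55
ee_pos: [0.4554, -0.0565, 0.1268]
tcp_rot: [-0.0, -0.707, 0.707, 0.0]
contact_force: [1.1, 0.2, 0.2]
gripper_width: 0.0828
grasp_force: 0.0
```

Emit:
move_arm --travel '[[0, 0, -1], [0, 0, -2.5], [0, 0, -3], [0, 0, -1.5], [0, 0, 0]]' --dr '[[0, 0, 0], [0, 0, 0], [0, 0, 0], [0, 0, 0], [0, 0, 0]]'

```text
clock: 15.97
ee_pos: [0.4575, -0.0563, 0.2105]
tcp_rot: [-0.002, 0.707, -0.707, 0.002]
contact_force: [0.6, 0.5, -0.8]
gripper_width: 0.0876
grasp_force: 0.0
```

Run:
```python
from h import *
p=camera_params("top")
f=lambda x,y,x0:[x0+(x+.5)/5-.5,185+(y+.5)/5-.5]
# loop direction: ends in crop z2 (235,288) and (212,350)
b=plane(p,[f(232,288,265),f(214,350,265)],.105); d=b[1]-b[0]; print(np.degrees(np.arctan2(d[1],d[0])),np.hypot(*d[:2]))
plan([.4034,-.199,.21],180)
```

```text
162.1793462037957 0.028173193407429607
now [ 0.4575 -0.0563  0.2105] yaw -180.0 q6 -0.31 t 15.97 w 0.0876
  turn [-0.35, 0.04, 0.02] shift [14.27, 5.41, 0.05]
  turn [-0.07, -0.55, -179.98] shift [-14.27, -5.41, 0.05]
```

Emit:
move_arm --travel '[[3, 1.1, 0], [4, 1.5, 0], [4, 1.5, 0], [3.2, 1.3, 0], [0, 0, 0], [0, 0, 0], [0, 0, 0]]' --dr '[[0, 0, 0], [0, 0, 0], [0, 0, 0], [0, 0, 0], [0, 0, 0], [0, 0, 0], [0, 0, 0]]'

```text
clock: 16.55
ee_pos: [0.4019, -0.1966, 0.2065]
tcp_rot: [-0.0, -0.707, 0.708, 0.0]
contact_force: [0.4, 0.7, 0.2]
gripper_width: 0.0879
grasp_force: 0.0
```

Run:
```python
from h import *
plan([.4034,-.199,.1],180)
p=camera_params("wrist");b=read_camera("wrist")[:,:,::-1]; np.save("w5.npy",[p],allow_pickle=True)
t=read_camera("top")[:,:,::-1]; cv2.imwrite("pics/t5raw.png",t); cv2.imwrite("pics/w5raw.png",b)
L=cv2.resize(b[110:310,180:380],(400,400),interpolation=3); Q=cv2.resize(t[200:290,125:215],(400,400),interpolation=3)
cv2.imwrite("pics/c5.png",np.hstack([L,Q]))
```

```text
now [ 0.4019 -0.1966  0.2065] yaw 179.9 q6 0.01 t 16.55 w 0.0879
  turn [0.02, 0.01, -0.09] shift [0.24, -0.15, 10.65]
  turn [0.02, -0.03, 179.91] shift [-0.24, 0.15, 10.65]
```

View pics/c5.png

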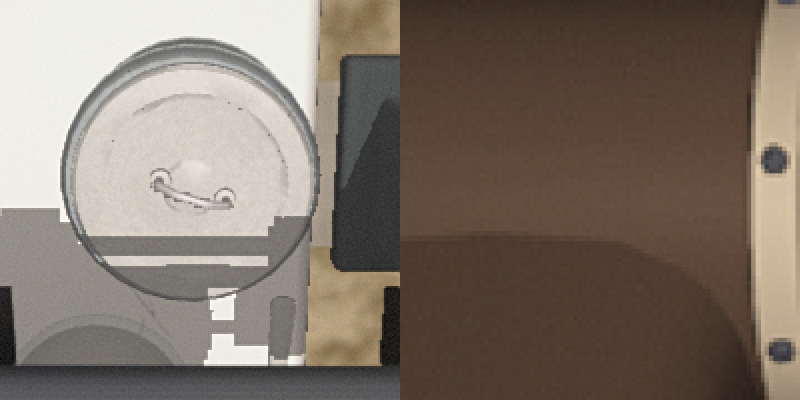

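Wrist crop: the loop's feet are at (160,178) and (225,197). Close along the line through them (26 mm across the legs).

Run:
```python
from h import *
p=np.load("w5.npy",allow_pickle=True)[0]
P=plane(p,[[180+160/2,110+178/2],[180+225/2,110+197/2]],.094); d=P[0]-P[1]; print(P,P.mean(0),np.hypot(*d[:2]),np.degrees(np.arctan2(d[1],d[0])))
# disc ellipse in crop: rows 62..298(lid), cols 68..313
print(plane(p,[[180+190.5/2,110+180/2]],.092))
a=np.degrees(np.arctan2(d[1],d[0]))
plan([.4036,-.199,.099],a)
```

```text
[[ 0.41799393 -0.20374513  0.094     ]
 [ 0.39288166 -0.19611711  0.094     ]] [ 0.40543779 -0.19993112  0.094     ] 0.026245235823554206 -16.896495170571598
[[ 0.40626667 -0.20242755  0.092     ]]
now [ 0.4024 -0.1959  0.2067] yaw -180.0 q6 0.01 t 16.65 w 0.0873
  turn [-0.0, 0.02, -163.06] shift [-0.26, 0.21, 10.77]
  turn [0.01, 0.0, 16.94] shift [0.26, -0.21, 10.77]
```

Emit:
move_arm --travel '[[0, 0, 0], [0, 0, 0], [0, 0, 0], [0.3, -0.2, 3], [0, 0, 3], [0, 0, 2.5], [0, 0, 1.2], [0, 0, 0.8], [0, 0, 0.3], [0, 0, 0], [0, 0, 0]]' --dr '[[0, 0, 6], [0, 0, 6], [0, 0, 5], [0, 0, 0], [0, 0, 0], [0, 0, 0], [0, 0, 0], [0, 0, 0], [0, 0, 0], [0, 0, 0], [0, 0, 0]]'

```text
clock: 17.57
ee_pos: [0.4039, -0.1997, 0.0996]
tcp_rot: [0.0, -0.595, 0.804, -0.0]
contact_force: [0.0, 0.2, -0.2]
gripper_width: 0.0875
grasp_force: 0.0
```

Emit:
move_arm --travel '[[0, 0, 0], [0, 0, 0], [0, 0, 0], [0, 0, 0], [0, 0, 0], [0, 0, 0], [0, 0, 0], [0, 0, 0], [0, 0, 0], [0, 0, 0], [0, 0, 0]]' --dr '[[0, 0, 0], [0, 0, 0], [0, 0, 0], [0, 0, 0], [0, 0, 0], [0, 0, 0], [0, 0, 0], [0, 0, 0], [0, 0, 0], [0, 0, 0], [0, 0, 0]]' --fingers -1

```text
clock: 18.48
ee_pos: [0.4031, -0.2, 0.0989]
tcp_rot: [-0.0, -0.595, 0.804, 0.0]
contact_force: [-0.1, 0.1, -0.4]
gripper_width: 0.0285
grasp_force: 30.0
```

Emit:
move_arm --travel '[[0, 0, -0.5], [0, 0, -1], [0, 0, -2], [0, 0, -3], [0, 0, -3], [0, 0, -2], [0, 0, -0.5], [0, 0, 0], [0, 0, 0]]' --dr '[[0, 0, 0], [0, 0, 0], [0, 0, 0], [0, 0, 0], [0, 0, 0], [0, 0, 0], [0, 0, 0], [0, 0, 0], [0, 0, 0]]'

```text
clock: 19.23
ee_pos: [0.4027, -0.1998, 0.2185]
tcp_rot: [0.0, -0.595, 0.804, 0.0]
contact_force: [0.3, 1.2, -1.0]
gripper_width: 0.029
grasp_force: 30.0
```

Run:
```python
from h import *
plan([.418,.1215,.21],163)
p=camera_params("wrist");b=read_camera("wrist")[:,:,::-1]; np.save("w6.npy",[p],allow_pickle=True)
t=read_camera("top")[:,:,::-1]; cv2.imwrite("pics/t6raw.png",t); cv2.imwrite("pics/w6raw.png",b)
s=read_camera("scene")[:,:,::-1]
L=cv2.resize(s[150:310,140:340],(400,320),interpolation=3);W=cv2.resize(b,(400,300)); Q=cv2.resize(t[205:285,125:205],(400,400),interpolation=3)
out=np.zeros((600,800,3),np.uint8); out[:300,:400]=W; out[300:600,:400]=cv2.resize(L,(400,300)); out[:400,400:]=Q
cv2.imwrite("pics/c6.png",out)
```

```text
now [ 0.4027 -0.1998  0.2185] yaw 163.0 q6 -0.28 t 19.23 w 0.029
  turn [0.02, 0.02, -0.03] shift [-31.17, 7.93, 0.85]
  turn [0.04, -0.02, 179.97] shift [31.17, -7.93, 0.85]
```

View pics/c6.png

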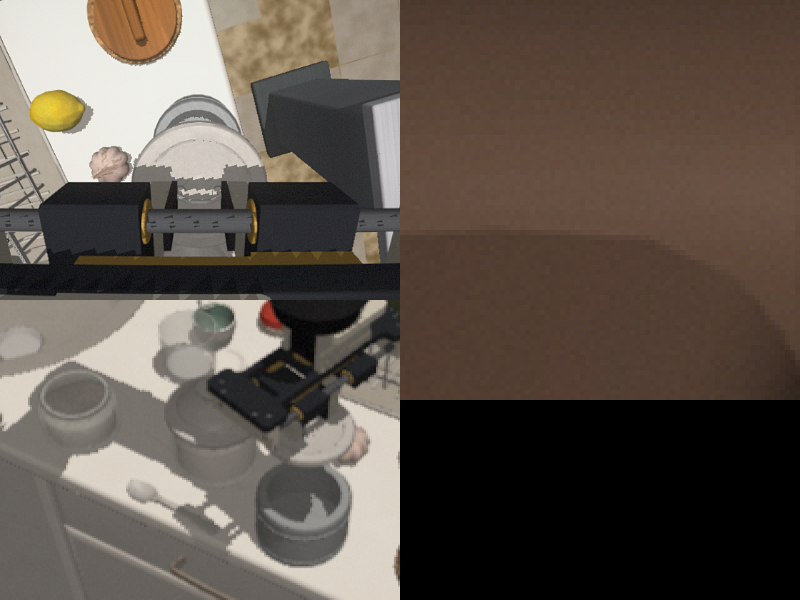

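The loop lid is held level, and the squat jar and canister are open. The squat jar's rim in the scene panel spans columns 40–116, rows about 370–412. The wood lid lies on the mat.

Run:
```python
from h import *
p=camera_params("scene")
g=lambda x,y:[140+x/2,150+(y-300)*160/300]
print(plane(p,[g(78,391),g(40,391),g(116,391),g(78,370),g(78,412)],.072))
# canister mouth/shoulder outer: cols 257..350 rows 462..532
print(plane(p,[g(303,497),g(257,497),g(350,497)],.084))
# predicted ellipse of squat rim outline for a few radii, centred at (.4185,.1215)
E=np.array(p["extrinsics"]); a=np.linspace(0,6.28,60)
for r in(.045,.05):
    P=np.c_[.4185+r*np.cos(a),.1215+r*np.sin(a),.072+0*a]; rv=cv2.Rodrigues(E[:3,:3].T)[0]
    u=cv2.projectPoints(P,rv,-E[:3,:3].T@E[:3,3],np.array(p["K"]),np.array([p["k1"],0,0,0,0.]))[0][:,0]
    print(r,(u[:,0].min()-140)*2,(u[:,0].max()-140)*2,(u[:,1].min()-150)*300/160+300,(u[:,1].max()-150)*300/160+300)
```

```text
[[0.42225603 0.1172019  0.072     ]
 [0.39994904 0.15751654 0.072     ]
 [0.44460863 0.07680429 0.072     ]
 [0.45246792 0.13910244 0.072     ]
 [0.39324992 0.09617454 0.072     ]]
[[ 0.39913003 -0.20271897  0.084     ]
 [ 0.37486951 -0.15851186  0.084     ]
 [ 0.42397189 -0.24798196  0.084     ]]
0.045 35.708978662118284 110.53627504661904 366.2692709952971 418.4507556951684
0.05 31.51123994823314 114.65946626210331 363.5212128319861 421.5096068841344
```

Emit:
move_arm --travel '[[-1.5, 0.4, 0], [-3, 0.75, 0], [-4, 1, 0], [-4, 1, 0], [-4, 1, 0], [-4, 1, 0], [-4, 1, 0], [-4, 1, 0], [-4, 1, 0], [-4, 1, 0], [-4, 1, 0], [-4, 1, 0]]' --dr '[[0, 0, 0], [0, 0, 0], [0, 0, 0], [0, 0, 0], [0, 0, 0], [0, 0, 0], [0, 0, 0], [0, 0, 0], [0, 0, 0], [0, 0, 0], [0, 0, 0], [0, 0, 0]]'

```text
clock: 20.38
ee_pos: [0.4259, 0.26, 0.2179]
tcp_rot: [-0.001, -0.595, 0.804, -0.0]
contact_force: [1.2, 0.1, 0.5]
gripper_width: 0.0285
grasp_force: 30.0
```

Emit:
move_arm --travel '[[-1, 0.3, 0], [0, 0, 0], [0, 0, 0], [0, 0, 0]]' --dr '[[0, 0, 0], [0, 0, 0], [0, 0, 0], [0, 0, 0]]'

```text
clock: 20.72
ee_pos: [0.4263, 0.2677, 0.2179]
tcp_rot: [-0.001, -0.595, 0.804, -0.0]
contact_force: [0.1, 0.1, -0.7]
gripper_width: 0.0287
grasp_force: 30.0
```

Run:
```python
from h import *
plan([.4185,.1215,.2],163)
p=camera_params("wrist");b=read_camera("wrist")[:,:,::-1]; np.save("w7.npy",[p],allow_pickle=True)
t=read_camera("top")[:,:,::-1]; cv2.imwrite("pics/t7raw.png",t); cv2.imwrite("pics/w7raw.png",b)
out=np.zeros((600,800,3),np.uint8); out[:300,:400]=cv2.resize(b,(400,300)); out[:400,400:]=cv2.resize(t[205:285,125:205],(400,400),interpolation=3)
out[300:600,:400]=cv2.resize(t[200:275,280:380],(400,300),interpolation=3)
cv2.imwrite("pics/c7.png",out)
```

```text
now [0.4263 0.2677 0.2179] yaw 163.0 q6 -1.25 t 20.72 w 0.0287
  turn [0.05, -0.11, -0.02] shift [14.21, -3.53, 1.79]
  turn [-0.17, -0.07, 179.98] shift [-14.21, 3.53, 1.79]
```

View pics/c7.png

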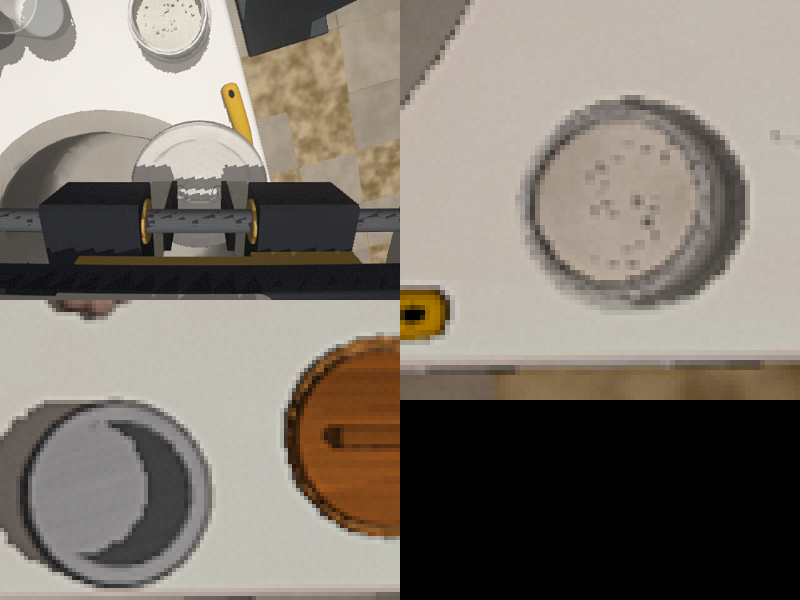

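Squat jar in the top crop: silhouette columns 522–745, rows 97–307; sugar circle centred at (617,201). Canister in the lower left panel: shoulder circle columns about 22–212, rows 400–587. The wood lid sits with its bar along the row.

Run:
```python
from h import *
p=camera_params("top"); T=lambda x,y:[125+(x-400+.5)/5-.5,205+(y+.5)/5-.5]
for z in(.0,.01,.02): print("R",z,plane(p,[T(745,202)],z)[0,1]+.05)
for z in(.04,.05,.06): print("L",z,plane(p,[T(522,202)],z)[0,1]-.05)
for z in(.04,.05,.06): print("sugar",z,plane(p,[T(617,201)],z)[0], plane(p,[T(537,201)],z)[0,1]-plane(p,[T(697,201)],z)[0,1])
print("x from rows",plane(p,[T(635,97),T(635,307)],.04)[:,0])
w=np.load("w7.npy",allow_pickle=True)[0]; f=1.4
print("wrist rim",plane(w,[[130*f,22*f],[170.5*f,22*f],[211*f,22*f]],.072)); print("sugar",plane(w,[[137*f,20*f],[169*f,20*f],[201*f,20*f]],.055))
C=lambda x,y:[280+(x+.5)/4-.5,200+(y-300+.5)/4-.5]
print("can",plane(p,[C(117,493.5),C(22,493.5),C(212,493.5)],.084)); 
# canister fit by shading: bright shoulder vs table
b=cv2.imread("pics/t7raw.png"); h=cv2.cvtColor(b,cv2.COLOR_BGR2HSV); m=cv2.inRange(h,(3,90,40),(20,255,255)); m[:,:330]=0;m[:190]=0;m[262:]=0
# wood lid: bar centre measured on picture; hull of wood+mat for reference
c=cv2.convexHull(max(cv2.findContours(m,0,1)[0],key=cv2.contourArea))[:,0]; print(circ(plane(p,c,.015)))
cv2.imwrite("pics/woodz.png",cv2.resize(b[195:265,340:420],(800,700),interpolation=3)[:600])
```

```text
R 0.0 0.12368624304919607
R 0.01 0.12174658850324341
R 0.02 0.11980693395729078
L 0.04 0.11974440125526968
L 0.05 0.11670548609384794
L 0.06 0.11366657093242626
sugar 0.04 [0.41864839 0.1255778  0.04      ] 0.07446832472222308
sugar 0.05 [0.41834579 0.12300654 0.05      ] 0.0736798192483132
sugar 0.06 [0.4180432  0.12043528 0.06      ] 0.07289131377440332
x from rows [0.46726219 0.36932407]
wrist rim [[0.46032754 0.11922446 0.072     ]
 [0.41856767 0.13224344 0.072     ]
 [0.37686573 0.14503502 0.072     ]]
sugar [[0.45498547 0.11536229 0.055     ]
 [0.42021979 0.12619158 0.055     ]
 [0.38549571 0.13686817 0.055     ]]
can [[ 0.4041873  -0.19982717  0.084     ]
 [ 0.40518883 -0.14670079  0.084     ]
 [ 0.40319195 -0.25299654  0.084     ]]
(array([ 0.43680189, -0.37032337]), np.float64(0.06082268384228036))
```

Squat jar ≈ (0.418, 0.121) by several cues, matching the knob lid's former place. Go there.

Emit:
move_arm --travel '[[1.5, -0.4, 0], [3, -0.75, 0], [3.8, -0.95, 0], [3.3, -0.8, 0], [1.8, -0.45, 0], [0.82, -0.18, 0], [0, 0, 2], [0, 0, 3], [0, 0, 3], [0, 0, 2], [0, 0, 0], [0, 0, 0]]' --dr '[[0, 0, 0], [0, 0, 0], [0, 0, 0], [0, 0, 0], [0, 0, 0], [0, 0, 0], [0, 0, 0], [0, 0, 0], [0, 0, 0], [0, 0, 0], [0, 0, 0], [0, 0, 0]]'

```text
clock: 21.82
ee_pos: [0.4187, 0.1216, 0.1188]
tcp_rot: [-0.001, -0.595, 0.804, -0.0]
contact_force: [0.3, 0.3, 0.1]
gripper_width: 0.0289
grasp_force: 30.0
```

Run:
```python
from h import *
plan([.4175,.1215,.087],163)
```

```text
now [0.4187 0.1216 0.1188] yaw 163.0 q6 -1.04 t 21.82 w 0.0289
  turn [0.04, -0.1, -0.03] shift [0.05, 0.11, 3.18]
  turn [-0.16, -0.06, 179.97] shift [-0.05, -0.11, 3.18]
```

Emit:
move_arm --travel '[[0, 0.1, 1.2], [0, 0, 0.9], [0, 0, 0.4], [0, 0, 0.2], [0, 0, 0.2], [0, 0, 0.1], [0, 0, 0], [0, 0, 0], [0, 0, 0]]' --dr '[[0, 0, 0], [0, 0, 0], [0, 0, 0], [0, 0, 0], [0, 0, 0], [0, 0, 0], [0, 0, 0], [0, 0, 0], [0, 0, 0]]'

```text
clock: 22.57
ee_pos: [0.4181, 0.1227, 0.0891]
tcp_rot: [0.0, -0.595, 0.804, -0.0]
contact_force: [0.5, 0.4, 0.0]
gripper_width: 0.0288
grasp_force: 30.0
```

Emit:
move_arm --travel '[[0, 0, 0.1], [0, 0, 0], [0, 0, 0.1], [0, 0, 0], [0, 0, 0], [0, 0, 0]]' --dr '[[0, 0, 0], [0, 0, 0], [0, 0, 0], [0, 0, 0], [0, 0, 0], [0, 0, 0]]'

```text
clock: 23.07
ee_pos: [0.418, 0.1226, 0.0869]
tcp_rot: [0.0, -0.595, 0.804, -0.0]
contact_force: [1.0, -0.3, -0.7]
gripper_width: 0.029
grasp_force: 30.0
```

Emit:
move_arm --travel '[[0, 0, 0.1], [0, 0, 0], [0, 0, 0.05], [0, 0, 0], [0, 0, 0], [0, 0, 0]]' --dr '[[0, 0, 0], [0, 0, 0], [0, 0, 0], [0, 0, 0], [0, 0, 0], [0, 0, 0]]'

```text
clock: 23.57
ee_pos: [0.4181, 0.1227, 0.0866]
tcp_rot: [0.0, -0.595, 0.804, -0.0]
contact_force: [-6.7, -0.6, 17.5]
gripper_width: 0.029
grasp_force: 30.0
```

Contact at the expected height; release and rise.

Emit:
move_arm --travel '[[0, 0, 0], [0, 0, 0], [0, 0, 0], [0, 0, 0], [0, 0, 0], [0, 0, 0], [0, 0, 0], [0, 0, 0]]' --dr '[[0, 0, 0], [0, 0, 0], [0, 0, 0], [0, 0, 0], [0, 0, 0], [0, 0, 0], [0, 0, 0], [0, 0, 0]]' --fingers 1

```text
clock: 24.23
ee_pos: [0.4179, 0.1226, 0.0853]
tcp_rot: [-0.0, -0.595, 0.804, -0.0]
contact_force: [0.5, 0.5, 0.2]
gripper_width: 0.0766
grasp_force: 0.0
```

Emit:
move_arm --travel '[[0, 0, -1], [0, 0, -3], [0, 0, -4], [0, 0, -3], [0, 0, -1], [0, 0, 0]]' --dr '[[0, 0, 0], [0, 0, 0], [0, 0, 0], [0, 0, 0], [0, 0, 0], [0, 0, 0]]'

```text
clock: 24.73
ee_pos: [0.4194, 0.1236, 0.2084]
tcp_rot: [0.003, -0.595, 0.804, 0.0]
contact_force: [-1.0, 1.3, -0.3]
gripper_width: 0.0874
grasp_force: 0.0
```

Run:
```python
from h import *
plan([.4365,-.3655,.215],180)
```

```text
now [0.4194 0.1236 0.2084] yaw 163.0 q6 -1.04 t 24.73 w 0.0874
  turn [-0.25, 0.25, -16.99] shift [48.91, -1.71, -0.66]
  turn [0.35, 0.35, 163.01] shift [-48.91, 1.71, -0.66]
```

Emit:
move_arm --travel '[[0, 0, 0], [0, 0, 0], [0, 0, 0], [4, -0.14, -0.05], [4, -0.14, -0.05], [4, -0.14, -0.05], [4, -0.14, -0.05], [4, -0.14, -0.05], [4, -0.14, -0.05], [4, -0.14, -0.05], [4, -0.14, -0.05], [4, -0.14, -0.05]]' --dr '[[0, 0, -6], [0, 0, -6], [0, 0, -5], [0, 0, 0], [0, 0, 0], [0, 0, 0], [0, 0, 0], [0, 0, 0], [0, 0, 0], [0, 0, 0], [0, 0, 0], [0, 0, 0]]'

```text
clock: 25.73
ee_pos: [0.4295, -0.2393, 0.2086]
tcp_rot: [-0.0, -0.707, 0.707, 0.001]
contact_force: [1.5, 0.6, 0.6]
gripper_width: 0.0879
grasp_force: 0.0
```

Emit:
move_arm --travel '[[4, -0.14, 0], [4, -0.14, 0], [3.5, -0.13, 0], [1.4, -0.05, 0], [0, 0, 0], [0, 0, 0], [0, 0, 0]]' --dr '[[0, 0, 0], [0, 0, 0], [0, 0, 0], [0, 0, 0], [0, 0, 0], [0, 0, 0], [0, 0, 0]]'

```text
clock: 26.32
ee_pos: [0.4345, -0.3657, 0.2088]
tcp_rot: [-0.0, -0.707, 0.707, 0.001]
contact_force: [0.1, 0.1, 0.9]
gripper_width: 0.0877
grasp_force: 0.0
```

Run:
```python
from h import *
plan([.4362,-.3656,.0245],180)
```

```text
now [ 0.4345 -0.3657  0.2088] yaw 180.0 q6 0.36 t 26.32 w 0.0877
  turn [0.08, 0.06, -0.03] shift [-0.01, -0.17, 18.43]
  turn [0.09, -0.13, 179.97] shift [0.01, 0.17, 18.43]
```

Emit:
move_arm --travel '[[0, -0.15, 3], [0, 0, 4], [0, 0, 4], [0, 0, 4], [0, 0, 2], [0, 0, 1], [0, 0, 0.3], [0, 0, 0], [0, 0, 0]]' --dr '[[0, 0, 0], [0, 0, 0], [0, 0, 0], [0, 0, 0], [0, 0, 0], [0, 0, 0], [0, 0, 0], [0, 0, 0], [0, 0, 0]]'

```text
clock: 27.07
ee_pos: [0.4378, -0.3666, 0.0285]
tcp_rot: [-0.0, 0.707, -0.707, 0.001]
contact_force: [-0.4, -0.3, -1.0]
gripper_width: 0.0878
grasp_force: 0.0
```

Emit:
move_arm --travel '[[0, 0, 0], [0, 0, 0], [0, 0, 0], [0, 0, 0], [0, 0, 0], [0, 0, 0], [0, 0, 0], [0, 0, 0], [0, 0, 0], [0, 0, 0], [0, 0, 0], [0, 0, 0]]' --dr '[[0, 0, 0], [0, 0, 0], [0, 0, 0], [0, 0, 0], [0, 0, 0], [0, 0, 0], [0, 0, 0], [0, 0, 0], [0, 0, 0], [0, 0, 0], [0, 0, 0], [0, 0, 0]]' --fingers -1

```text
clock: 28.07
ee_pos: [0.4365, -0.3664, 0.0268]
tcp_rot: [-0.0, -0.707, 0.707, 0.0]
contact_force: [-0.1, -0.4, 0.8]
gripper_width: 0.0134
grasp_force: 30.1
```

Emit:
move_arm --travel '[[0, 0, -0.5], [0, 0, -1], [0, 0, -2], [0, 0, -3], [0, 0, -4], [0, 0, -4], [0, 0, -2], [0, 0, -0.5], [0, 0, 0], [0, 0, 0]]' --dr '[[0, 0, 0], [0, 0, 0], [0, 0, 0], [0, 0, 0], [0, 0, 0], [0, 0, 0], [0, 0, 0], [0, 0, 0], [0, 0, 0], [0, 0, 0]]'

```text
clock: 28.9
ee_pos: [0.436, -0.366, 0.1967]
tcp_rot: [0.0, -0.707, 0.707, 0.0]
contact_force: [-0.3, 0.6, -3.0]
gripper_width: 0.0137
grasp_force: 30.0
```

Run:
```python
from h import *
plan([.404,-.199,.19],180)
p=camera_params("wrist");b=read_camera("wrist")[:,:,::-1]; t=read_camera("top")[:,:,::-1];s=read_camera("scene")[:,:,::-1]
out=np.zeros((600,800,3),np.uint8); out[:300,:400]=cv2.resize(b,(400,300)); out[:400,400:]=cv2.resize(t[205:285,125:205],(400,400),interpolation=3)
out[300:600,:400]=cv2.resize(s[150:300,140:340],(400,300),interpolation=3); out[400:,400:]=cv2.resize(s[220:320,230:430],(400,200),interpolation=3)
cv2.imwrite("pics/c8.png",out)
```

```text
now [ 0.436  -0.366   0.1967] yaw 180.0 q6 0.35 t 28.9 w 0.0137
  turn [-0.0, 0.03, -0.03] shift [-16.7, 3.2, 0.67]
  turn [0.05, 0.0, 179.97] shift [16.7, -3.2, 0.67]
```

View pics/c8.png

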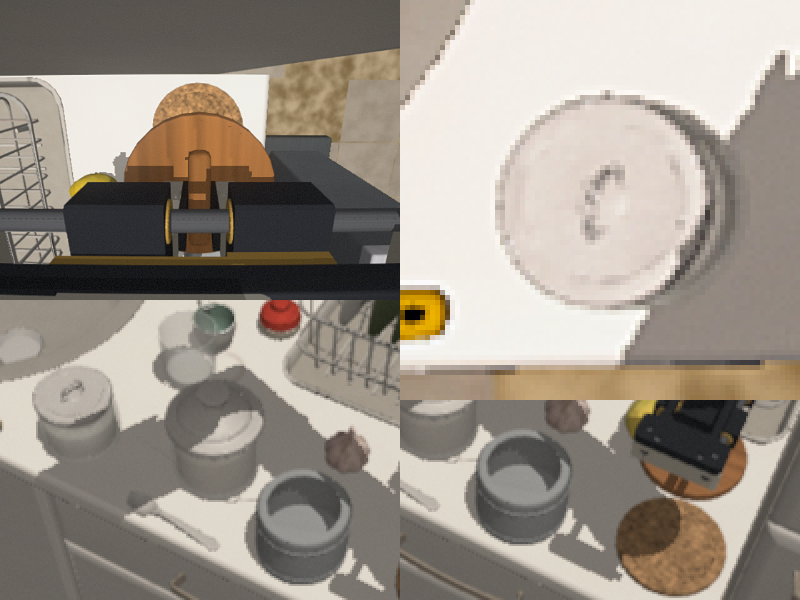

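The loop lid lies flat on the squat jar, the knob lid on the large jar, and the wood lid is held level. Check the placed lids numerically, then carry the wood lid to the canister.

Run:
```python
from h import *
p=camera_params("top"); T=lambda x,y:[125+(x-400+.5)/5-.5,205+(y+.5)/5-.5]
print("loop lid",plane(p,[T(602.5,200.5),T(497,200),T(708,200)],.079))
p=camera_params("scene");E=np.array(p["extrinsics"]); rv=cv2.Rodrigues(E[:3,:3].T)[0]
u=cv2.projectPoints(np.array([[.418,.121,.04],[.418,.121,.08]]),rv,-E[:3,:3].T@E[:3,3],np.array(p["K"]),np.array([p["k1"],0,0,0,0.]))[0][:,0]
print((u[:,0]-140)*2)
plan([.404,-.1975,.196],180)
```

```text
loop lid [[0.41781756 0.12202137 0.079     ]
 [0.41895747 0.16903647 0.079     ]
 [0.41712775 0.07491051 0.079     ]]
[77.26091241 72.36908227]
now [ 0.4356 -0.366   0.1952] yaw 180.0 q6 0.35 t 29.05 w 0.0136
  turn [0.15, 0.08, -0.02] shift [-16.85, 3.16, -0.08]
  turn [0.12, -0.24, 179.98] shift [16.85, -3.16, -0.08]
```

Scene-view columns (77, 72) match the prediction, so the loop lid is centred.

Emit:
move_arm --travel '[[-1.5, 0.3, 0], [-3, 0.56, 0], [-4, 0.75, 0], [-4, 0.75, 0], [-3, 0.56, 0], [-1.35, 0.24, 0], [0, 0, 0], [0, 0, 2], [0, 0, 3], [0, 0, 1.5], [0, 0, 0], [0, 0, 0]]' --dr '[[0, 0, 0], [0, 0, 0], [0, 0, 0], [0, 0, 0], [0, 0, 0], [0, 0, 0], [0, 0, 0], [0, 0, 0], [0, 0, 0], [0, 0, 0], [0, 0, 0], [0, 0, 0]]'

```text
clock: 30.05
ee_pos: [0.4042, -0.1981, 0.1311]
tcp_rot: [-0.001, -0.707, 0.707, 0.001]
contact_force: [1.0, 0.3, -0.6]
gripper_width: 0.0138
grasp_force: 30.0
```

Run:
```python
from h import *
plan([.404,-.1975,.1015],180)
```

```text
now [ 0.4042 -0.1981  0.1311] yaw 180.0 q6 0.01 t 30.05 w 0.0138
  turn [0.18, -0.02, -0.01] shift [-0.06, 0.02, 2.96]
  turn [-0.03, -0.28, 179.99] shift [0.06, -0.02, 2.96]
```

Emit:
move_arm --travel '[[-0.05, 0, 1.2], [0, 0, 0.9], [0, 0, 0.4], [0, 0, 0.3], [0, 0, 0.1], [0, 0, 0], [0, 0, 0], [0, 0, 0]]' --dr '[[0, 0, 0], [0, 0, 0], [0, 0, 0], [0, 0, 0], [0, 0, 0], [0, 0, 0], [0, 0, 0], [0, 0, 0]]'

```text
clock: 30.72
ee_pos: [0.4053, -0.1975, 0.1033]
tcp_rot: [0.0, -0.707, 0.707, -0.0]
contact_force: [0.5, -0.8, -0.8]
gripper_width: 0.0136
grasp_force: 30.0
```

Emit:
move_arm --travel '[[0, 0, 0.1], [0, 0, 0], [0, 0, 0.1], [0, 0, 0], [0, 0, 0], [0, 0, 0]]' --dr '[[0, 0, 0], [0, 0, 0], [0, 0, 0], [0, 0, 0], [0, 0, 0], [0, 0, 0]]'

```text
clock: 31.22
ee_pos: [0.4051, -0.1975, 0.1017]
tcp_rot: [-0.0, 0.707, -0.707, 0.0]
contact_force: [-3.6, 3.4, 9.4]
gripper_width: 0.0137
grasp_force: 30.0
```

Contact; release, rise and draw off to the right, over the mat, for a final look.

Emit:
move_arm --travel '[[0, 0, 0], [0, 0, 0], [0, 0, 0], [0, 0, 0], [0, 0, 0], [0, 0, 0], [0, 0, 0], [0, 0, 0]]' --dr '[[0, 0, 0], [0, 0, 0], [0, 0, 0], [0, 0, 0], [0, 0, 0], [0, 0, 0], [0, 0, 0], [0, 0, 0]]' --fingers 1

```text
clock: 31.88
ee_pos: [0.4049, -0.1974, 0.1008]
tcp_rot: [-0.0, -0.707, 0.707, 0.0]
contact_force: [-0.1, -0.1, -0.5]
gripper_width: 0.0616
grasp_force: 0.0
```

Emit:
move_arm --travel '[[0, 0, -1], [0, 0, -3], [0, 0, -4], [0, 0, -3], [0, 0, -1], [0, 0, 0]]' --dr '[[0, 0, 0], [0, 0, 0], [0, 0, 0], [0, 0, 0], [0, 0, 0], [0, 0, 0]]'

```text
clock: 32.38
ee_pos: [0.4067, -0.1977, 0.224]
tcp_rot: [-0.002, 0.707, -0.707, 0.002]
contact_force: [0.0, -0.8, -0.2]
gripper_width: 0.0876
grasp_force: 0.0
```

Emit:
move_arm --travel '[[-3, 0, 0], [-4, 0, 0], [-4, 0, 0], [-4, 0, 0], [-4, 0, 0], [-4, 0, 0], [-4, 0, 0], [-4, 0, 0], [-4, 0, 0], [-4, 0, 0], [-4, 0, 0], [0, 0, 0]]' --dr '[[0, 0, 0], [0, 0, 0], [0, 0, 0], [0, 0, 0], [0, 0, 0], [0, 0, 0], [0, 0, 0], [0, 0, 0], [0, 0, 0], [0, 0, 0], [0, 0, 0], [0, 0, 0]]'

```text
clock: 33.38
ee_pos: [0.4051, 0.2378, 0.2194]
tcp_rot: [0.0, 0.708, -0.706, 0.0]
contact_force: [0.5, 0.5, 0.7]
gripper_width: 0.0876
grasp_force: 0.0
```

Run:
```python
from h import *
plan([.404,.3,.2],180)
t=read_camera("top")[:,:,::-1];s=read_camera("scene")[:,:,::-1]
hsv=cv2.cvtColor(t.copy(),cv2.COLOR_BGR2HSV); m=cv2.inRange(hsv,(3,90,40),(20,255,255)); m[:,:270]=0;m[:,345:]=0;m[:200]=0;m[275:]=0
c=cv2.convexHull(max(cv2.findContours(cv2.morphologyEx(m,cv2.MORPH_OPEN,np.ones((3,3))),0,1)[0],key=cv2.contourArea))[:,0]
print("wood",circ(plane(camera_params("top"),c,.096)))
out=np.zeros((600,800,3),np.uint8); out[:300]=cv2.resize(t[205:280,130:330],(800,300),interpolation=3); out[300:]=cv2.resize(s[180:300,140:460],(800,300),interpolation=3)
cv2.imwrite("pics/c9.png",out)
```

```text
now [0.4051 0.2378 0.2194] yaw -179.8 q6 -0.95 t 33.38 w 0.0876
  turn [0.02, -0.03, 0.19] shift [-6.22, 0.11, 1.94]
  turn [0.05, 0.04, -179.81] shift [6.22, -0.11, 1.94]
wood (array([ 0.40432836, -0.19776139]), np.float64(0.052070751054833955))
```

View pics/c9.png

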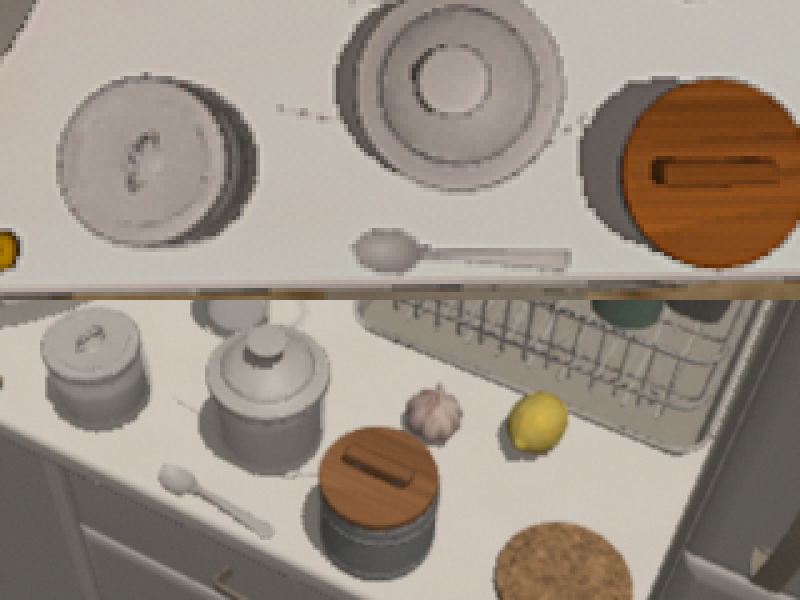

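All three lids lie flat and centred on their own jars. The wood lid is at (0.404,-0.198) on the canister at (0.404,-0.200), and the knob brim is centred at pixel (245,226), over the jar's (244,226). Bystanders in view look unmoved.

```bash
python3 -c "
from workcell import manip
print(manip.close_job())"
```

```text
the job is handed in; nothing more can be done
None
```

I put all three lids back on their own jars, flat and within about 4 mm of centre by the camera measurements, and handed the job in at about 33 s; the hand-in call returned no verdict.

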